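# Park the lock plunger of the blue vial carousel

## Task

Unlock the blue vial carousel so that it can be exchanged: pull its orange lock knob straight up against the spring, turn it clockwise as seen from above by about 60 degrees, and let it down into the green rest notch so that the plunger stays up by itself when you let go. Leave the lock of the red carousel as it is.

Things in the scene. Friction and masses are not known exactly. Their poses are not given: they have to be found in the camera images.
- blue_knob (a point): Centre of the blue carousel's lock knob, an upright orange bar 46 mm long, 16 thick, 26 tall; point 13 mm below its top, 86 mm above the bench when locked. x along the bar, y across it, z up, the turning axis. Below: 16 mm neck, cross pin parallel to the bar, 60 mm collar with red locked marks and green notches, highest 21 mm below the point when locked: fingertips may go 19 mm below it.
- blue_lift (a joint): Height in m by which the blue carousel's knob and plunger are pulled up: 0 locked, 0.016 the upper stop. A spring pulls it down with 8 N at 0, 12 N at the stop, plus 1 N of weight. It turns only when lifted more than about 11.5 mm; aim for 13 to 15 mm. Resting in the green notch it stays at about 0.0055.
- blue_turn (a joint): Turn of the blue carousel's knob in rad, growing clockwise seen from above: about 0 (play 0.1) locked in its slot, 1.05 (60 degrees) in the middle of the green rest notch, 1.35 the end stop. The notch is V-shaped: let go from 0.85 to 1.25 and the spring draws the knob to its middle.
- red_lift (a joint): The same height for the red carousel's lock; stays 0. Both docks look alike but for colour: a 144 mm disc, blue or red, with nine vials in caps of that colour, tops 50 mm above the bench, centred 68 mm from the knob's axis on its far side from the robot. Either may be on the left, knobs 0.26 m or more apart. A beaker, wrench and amber bottle stand clear.
Things that resemble listed ones, but are neither listed nor needed, are in the scene too. What is shaped like the part that bears blue_knob but brown or pink is not meant.

How it is judged (in metres and radians):
At the end, for the whole second after the job is handed in: The blue carousel's plunger rests in its notch by itself: raised 3.5 to 9.5 mm, turned 0.85 to 1.25 rad clockwise and at rest; the red carousel's plunger is down (less than 3 mm up) (value of joint blue_lift between 0.0035 and 0.0095 m and value of joint blue_turn between 0.85 and 1.25 rad and velocity of joint blue_lift between -0.01 and 0.01 m/s and value of joint red_lift below 0.003 m); the robot touches nothing.
It fails at once if the red carousel's lock is pulled up by more than 4 mm (value of joint red_lift above 0.004 m).
It also fails if it takes over 34 s, if anything falls off the work surface, if the arm or the gripper's body presses on something with over 40 N, if the wrist force passes 120 N, or if a joint passes its speed limit or range.

## Robot

A 6-joint arm with a two-finger parallel gripper is mounted at the origin on the work surface. World frame = base frame: x ahead of the robot, y to its left, z up, the work surface at z = 0. Lengths are in m, angles in degrees, forces in N, time in s.
With the tool pointing down it reaches from about 0.375 to 0.9 m from the base axis. Payload 3.1 kg.
Tool frame: the origin (TCP) lies between the finger pads; the fingertips stand 22 mm ahead of it and the grasp point (between the pads) lies 3 mm ahead of it (bot.tip_extent is the distance from the TCP to the fingertips, in m); y points along the fingers, z is the direction in which the jaws open and shut, and the axes are right-handed (so a half turn about y gives the same grasp; the last joint's range is limited). The gripper opens to 87 mm and grips with 3 to 60 N. Pads are 19 mm wide; open, the fingers measure 117 mm over their backs; the gripper's body (75 mm by 190 mm) begins 51 mm behind the grasp point.
Start: joints at [56.923, 30.224, 82.088, -0, 67.689, -10.227], TCP at [0.243, 0.576, 0.245] pointing down, gripper open.
Joint ranges: [-176.69, 176.69], [-43.24, 126.21], [12.49, 139.97], [-82, 262], [0, 151.66], [-163.58, 163.58]. Speed limits (degrees/s): [159.86, 159.86, 180, 180, 180, 180].

## Interface

Orientations are given as a 3x3 rotation matrix whose columns are the frame's x, y, z axes.
In Python, from rig import bot, eyes, models gives the robot as it stands. The module is installed in compiled form; this text tells all that it offers.
- The arm moves only by the tool arm_command, never from a script. Its arguments are lists of equal length, an entry for each row: "translation": the shift along the tool's x, y, z each as a share of 0.08 m, from -1 to 1, a list of three; "rotation": the turn, a rotation vector about the tool's x, y, z each as a share of 60 degrees, from -1 to 1, a list of three; "grip": the closure, from -1 (fully open) to 1 (shut), so that 0 is half open. In form: {"translation": [[x, y, z], ...], "rotation": [[rx, ry, rz], ...], "grip": [grip, ...]}. A call has 1 to 5 rows; each row is the pose to reach, as a shift and turn from the pose commanded when the call began, along the tool's axes at that moment; what a row does not reach only later rows make up. A row lasts 1/10 s, in which the tool goes at most 50 mm and 8.59 degrees, less where a joint would pass 70% of its speed; a pose out of reach is approached as far as the arm can. A call with a number of a shift or a turn outside -1 to 1 is refused whole. A call with a gripper value outside its range is refused whole. The fingers move at their own pace and stop on an object; the grip force is fixed at half the most. Time passes only in rows, so rows that repeat a pose let the fingers close. It gives the time, the measured TCP pose, the force and the opening at its end, in the units of the state.
- bot.read_state(): the state, without advancing time (a new reading comes with each control period).
- eyes.capture(name): name is "scene" or "top"; returns a dict with "image" (384x512x3 uint8, blue, green, red), "mtx" (3x3 intrinsics, pixels), "rvec" (rotation vector, rad) and "tvec" (3), from world to camera coordinates, as OpenCV has them. Camera axes: x right, y down, z forward; pixel columns grow to the right and rows downward; lengths in m; the calibration is good to about 2 mm. A picture is of the moment at which its call begins. There is no depth.
- bot.hand_in(): hands the job in, once; it reports no verdict.
Trained networks look in the newest picture that a camera, given by its name, has taken for a name from the list of things; names that differ only in an ending like _2 or _b are one class to them, and where a whole thing is asked for, a point or a joint stands for the part that bears it (a point fixed in the world has none). Each returns a list of dicts, best first, with "conf" (0 to 1); they miss things now and then, are a little off and sometimes report something else, mostly with a low value. They report only what shows in the picture. A call takes as long as a camera call. They do not tell look-alikes from the thing itself.
- models.recognise(camera, thing): "extent" ([left, top, right, bottom] as shares, 0 to 1, of the picture: columns of its width, rows of its height, round what is visible of it).
- models.spot_point(camera, thing): "point" ([column, row] as shares, 0 to 1, of the picture: columns of its width, rows of its height: a listed point, or the origin of a listed thing).
The state is a dict: "time_s": time; "joint_positions": joint angles; "qvel": joint speeds; "tau": joint torques, N m; "position": TCP position; "tcp_rot": TCP orientation; "force": force on the tool from outside, world axes, zero at the start; "moment": the same for the moment, N m; "opening": opening from 0.0 (shut) to 1.0 (fully open).
Only numpy, scipy, OpenCV 4.12 (cv2) and the standard library are available. Lean on these libraries where they do the work, as an engineer would, in place of code of your own. Each camera call takes 0.05 s, during which the arm holds its last target. There are 200 camera calls.

## Working session

There is one attempt and no reset: what is moved stays moved. The work goes in short steps, Python scripts to look and compute and a tool call to move; the robot and the scene stay as the last step left them, time stands still between calls to the robot, and variables do not carry over. Pictures are saved under pics/ and viewed, about 8 in all and at most 12, crops included, and the job is handed in when it is done.

Besides the shell and the picture viewer there is one more tool, called after "Emit:" as name(argument=value, ...), one argument or row to a line, values as JSON. arm_command: Moves the arm, as the interface text tells. Shift numbers are shares of 0.08 m and turn numbers shares of 60 degrees, none past 1 either way. Its arguments: {"type":"object","properties":{"translation":{"type":"array"},"rotation":{"type":"array"},"grip":{"type":"array"}},"required":["translation","rotation","grip"]}

```bash
mkdir -p pics; cat > h.py <<'E'
import numpy as np, cv2
from rig import bot, eyes, models
def cap(n,save=None):
    c=eyes.capture(n)
    if save: cv2.imwrite('pics/'+save,c['image'])
    return c
def ray(c,p):
    R=cv2.Rodrigues(np.array(c['rvec'],float))[0]; t=np.array(c['tvec'],float).ravel()
    u=cv2.undistortPoints(np.array([[p]],float),np.array(c['mtx'],float),None)[0,0]
    return -R.T@t, R.T@np.array([u[0],u[1],1.])
def atz(c,p,z):
    o,d=ray(c,p); return o+d*(z-o[2])/d[2]
def proj(c,X):
    return cv2.projectPoints(np.array(X,float).reshape(-1,1,3),np.array(c['rvec'],float),np.array(c['tvec'],float),np.array(c['mtx'],float),None)[0][:,0]
E
python3 - <<'E'
from h import *
s=bot.read_state(); print(s['time_s'],s['position'],np.round(s['tcp_rot'],3),s['opening'],bot.tip_extent)
ims=[]
for n in('scene','top'):
    c=cap(n); ims.append(c['image']); print(n,ray(c,(256,192)))
    for d in models.spot_point(n,'blue_knob'):
        p=np.array(d['point'])*[512,384]; print(n,'spot',d['conf'],p.round(1),atz(c,p,.086).round(4))
    for d in models.recognise(n,'blue_knob'): print(n,'rec',d['conf'],(np.array(d['extent'])*[512,384,512,384]).round())
cv2.imwrite('pics/a.png',cv2.resize(np.vstack(ims),None,fx=.78,fy=.78)) if 0 else [cv2.imwrite(f'pics/a{i}.png',cv2.resize(m,(800,600))) for i,m in enumerate(ims)]
E
```

```text
0.0 [0.24228914 0.57536297 0.24355622] [[ 0.922 -0.001  0.388]
 [-0.388 -0.002  0.922]
 [-0.    -1.    -0.002]] 0.997944784743691 0.022
scene (array([ 1.09497536, -0.10332233,  0.95198717]), array([-0.52575507,  0.28595101, -0.80123424]))
scene spot 0.65 [262.7 205.1] [0.5735 0.201  0.086 ]
scene spot 0.65 [248.6 135.1] [0.3251 0.2879 0.086 ]
scene spot 0.51 [178.1 318.8] [ 0.7543 -0.1109  0.086 ]
scene spot 0.45 [342.7 106.1] [0.3517 0.6182 0.086 ]
scene rec 0.63 [245. 124. 257. 143.]
scene rec 0.52 [175. 311. 187. 330.]
scene rec 0.49 [337.  98. 351. 109.]
scene rec 0.48 [256. 195. 272. 212.]
top (array([0.32516061, 0.19500768, 1.30588318]), array([ 0.15955378, -0.00619708, -0.98717043]))
top spot 0.61 [357.4 105.8] [ 0.7625 -0.0929  0.086 ]
top spot 0.59 [211.5 270.5] [0.3161 0.3035 0.086 ]
top spot 0.52 [251.  175.8] [0.5664 0.2007 0.086 ]
top rec 0.59 [ 82. 255.  94. 269.]
top rec 0.57 [357. 100. 364. 122.]
top rec 0.5 [247. 167. 251. 187.]
```

View pics/a0.png

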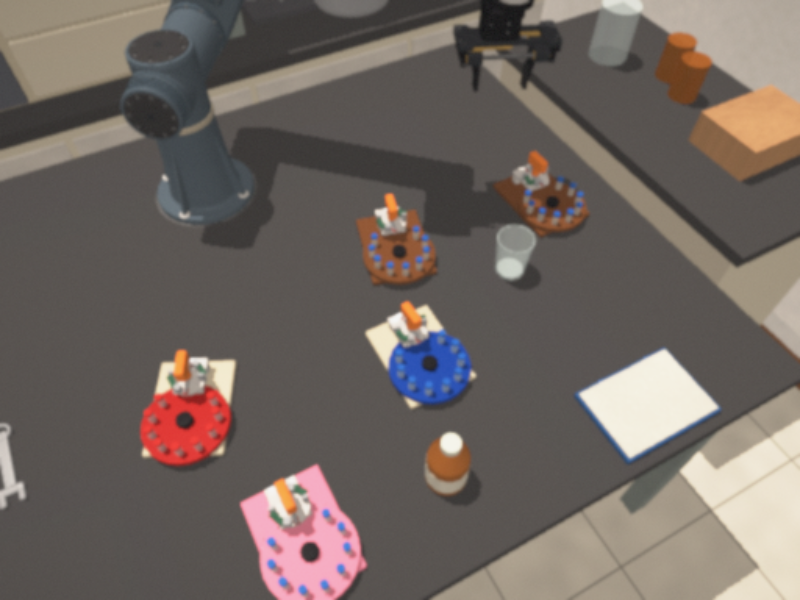

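View pics/a1.png

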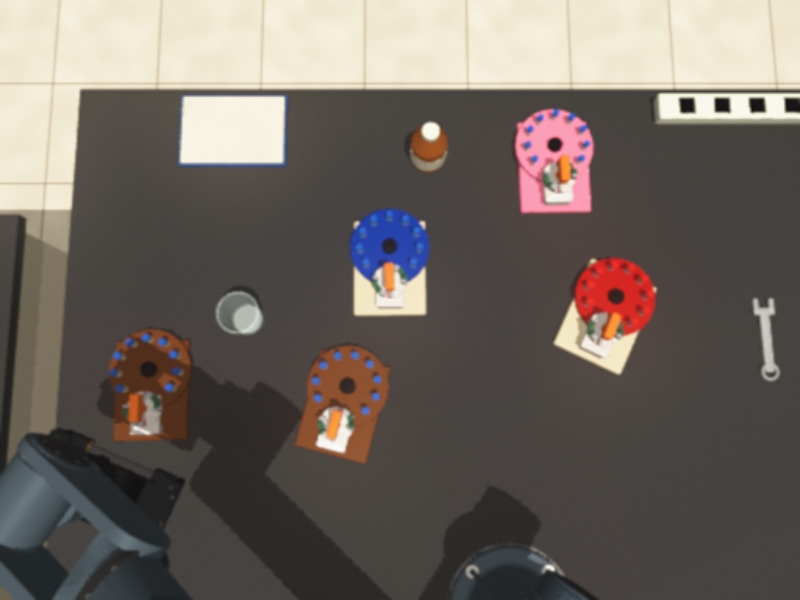

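Pictures: there are five knobs. In scene px (512-wide) they are at (263,205) on the blue disc, (118,235) on the red disc, (249,135) and (343,106) on the brown docks, and (180,319) on the pink dock. The blue disc's knob, about (249,177) in top, fits: blue disc, blue caps and a cream plate like the red one's. I'll confirm it in a crop and measure it.

```bash
python3 - <<'E'
from h import *
from scipy.optimize import least_squares
out=[];C={};M={}
for n,(u,v) in dict(scene=(265,212),top=(249,175)).items():
    c=cap(n); C[n]=c; im=c['image']; 
    hsv=cv2.cvtColor(im,cv2.COLOR_BGR2HSV); m=cv2.inRange(hsv,(5,150,120),(22,255,255))
    k=np.zeros_like(m); k[v-22:v+22,u-22:u+22]=255; m&=k; M[n]=m
    ys,xs=np.nonzero(m); print(n,len(xs),xs.mean(),ys.mean(),xs.min(),xs.max(),ys.min(),ys.max(), cv2.minAreaRect(np.c_[xs,ys].astype(np.float32)))
    out.append(cv2.resize(im[v-30:v+30,u-30:u+30],(400,400),interpolation=cv2.INTER_CUBIC))
cv2.imwrite('pics/b.png',np.hstack(out))
# fit box silhouettes by soft IoU
def box(x,y,a,z=.086):
    ca,sa=np.cos(a),np.sin(a)
    return [[x+ca*i-sa*j,y+sa*i+ca*j,z+k] for i in(-.023,.023) for j in(-.008,.008) for k in(-.013,.013)]
def cost(p):
    r=0
    for n in C:
        h=cv2.convexHull(((proj(C[n],box(*p))+.5)*8-.5).astype(np.float32)); 
        b=np.zeros((384*8,512*8),np.uint8); cv2.fillConvexPoly(b,h.astype(int),255)
        b=cv2.resize(b,(512,384),interpolation=cv2.INTER_AREA)
        r+=np.abs(b.astype(float)-M[n]).sum()/255
    return r
from scipy.optimize import minimize
best=min((minimize(cost,[.57,.2,a],method='Nelder-Mead',options=dict(initial_simplex=[[.57,.2,a],[.58,.2,a],[.57,.21,a],[.57,.2,a+.2]],maxiter=60)) for a in(-.2,.2)),key=lambda r:r.fun)
print(best.x,np.degrees(best.x[2]),best.fun)
E
```

```text
scene 130 262.5846153846154 201.56153846153848 257 268 193 210 ((262.7758483886719, 201.18963623046875), (18.012447357177734, 8.356289863586426), 68.19859313964844)
top 94 248.68085106382978 176.25531914893617 246 251 168 185 ((248.5, 176.5), (17.0, 5.0), 90.0)
[ 0.56288647  0.20667329 -0.09684284] -5.548685830916287 61.63529411764706
```

View pics/b.png

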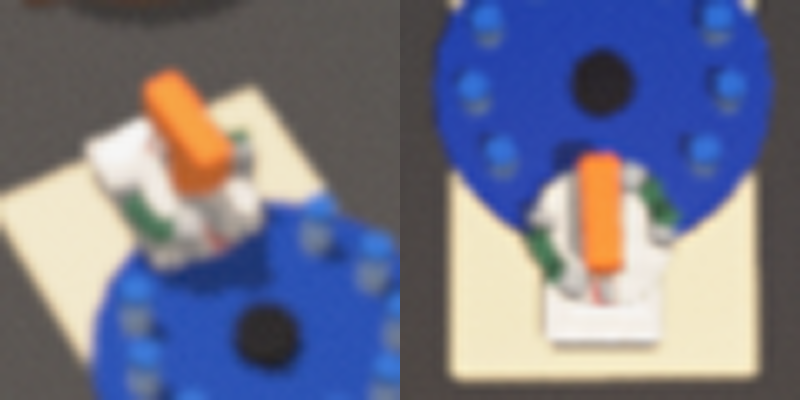

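```bash
python3 - <<'E'
from h import *
S={'scene':(262.58,201.56),'top':(248.68,176.26)}
o=[];
for n in S:
    c=cap(n); im=c['image']
    for z in(.086,.092,.099): print(n,z,atz(c,S[n],z).round(4))
    o.append(ray(c,S[n]))
    if n=='top':
        # disc + end points of bar
        hsv=cv2.cvtColor(im,cv2.COLOR_BGR2HSV); m=cv2.inRange(hsv,(5,130,100),(22,255,255))
        ys,xs=np.nonzero(m[160:192,235:262]); 
        for y in np.unique(ys): print(y+160,(xs[ys==y]+235).min(),(xs[ys==y]+235).max(),end='; ')
        r=c['image'][145:170,238:262].sum(2); hy,hx=np.nonzero(r<160); print('hub',hx.mean()+238,hy.mean()+145,len(hx), atz(c,(hx.mean()+238,hy.mean()+145),.04))
        for p in((248.7,168),(248.7,185)): print(atz(c,p,.099))
A=[];b=[]
for p,d in o:
    d=d/np.linalg.norm(d);P=np.eye(3)-np.outer(d,d);A.append(P);b.append(P@p)
print('tri',np.linalg.lstsq(np.vstack(A),np.hstack(b),rcond=None)[0])
for d in models.spot_point('top','blue_knob')+models.spot_point('scene','blue_knob'): print(d['conf'],np.array(d['point'])*[512,384])
E
```

```text
scene 0.086 [0.5632 0.2062 0.086 ]
scene 0.092 [0.5669 0.2041 0.092 ]
scene 0.099 [0.5712 0.2016 0.099 ]
top 0.086 [0.5652 0.2069 0.086 ]
top 0.092 [0.564  0.2068 0.092 ]
top 0.099 [0.5626 0.2067 0.099 ]
168 247 248; 169 246 251; 170 246 251; 171 246 251; 172 246 251; 173 246 251; 174 246 251; 175 246 251; 176 246 251; 177 246 251; 178 246 251; 179 246 251; 180 246 251; 181 247 251; 182 247 251; 183 247 251; 184 247 251; 185 247 251; hub 248.66101694915255 157.10169491525423 59 [0.62895229 0.20733594 0.04      ]
[0.5850231 0.2066743 0.099    ]
[0.5390418  0.20670084 0.099     ]
tri [0.56453215 0.20622777 0.08783319]
0.71 [212.3776 270.2976]
0.71 [ 86.9888 266.3808]
0.64 [360.2944 106.9056]
0.52 [251.392  174.9888]
0.68 [342.4768 102.6816]
0.59 [245.1968 134.5152]
0.56 [180.0192 317.4144]
0.47 [263.424 201.6  ]
```

Blue confirmed: the crop shows the blue disc, blue caps and a cream plate, with the orange bar nearly along world x. The knob is at about (0.5635, 0.2065), yaw about 0. I'm moving above it.

Emit:
arm_command(
  translation=[
    [0.91, 0, -0.45],
    [0.91, 0, -0.45],
  ],
  rotation=[
    [0, 0, 0],
    [0, 0, 0],
  ],
  grip=[-1, -1],
)

```text
time_s: 0.8
position: [0.2964, 0.5134, 0.2445]
tcp_rot: [[0.922, 0.001, 0.387], [-0.387, -0.001, 0.922], [0.001, -1.0, -0.001]]
force: [0.5, 0.8, -0.5]
opening: 1.0
```

Emit:
arm_command(
  translation=[
    [0.91, 0, -0.45],
    [0.91, 0, -0.45],
  ],
  rotation=[
    [0, 0, 0],
    [0, 0, 0],
  ],
  grip=[-1, -1],
)

```text
time_s: 1.0
position: [0.3504, 0.4511, 0.2447]
tcp_rot: [[0.921, 0.001, 0.389], [-0.389, -0.001, 0.921], [0.001, -1.0, -0.0]]
force: [-0.6, 0.6, -0.5]
opening: 0.998
```

Emit:
arm_command(
  translation=[
    [0.91, 0, -0.45],
    [0.91, 0, -0.45],
  ],
  rotation=[
    [0, 0, 0],
    [0, 0, 0],
  ],
  grip=[-1, -1],
)

```text
time_s: 1.2
position: [0.4038, 0.3895, 0.2448]
tcp_rot: [[0.921, 0.001, 0.389], [-0.389, -0.0, 0.921], [0.001, -1.0, 0.0]]
force: [1.2, 0.5, 0.5]
opening: 1.002
```

Emit:
arm_command(
  translation=[
    [0.91, 0, -0.45],
    [0.91, 0, -0.45],
  ],
  rotation=[
    [0, 0, 0],
    [0, 0, 0],
  ],
  grip=[-1, -1],
)

```text
time_s: 1.4
position: [0.4571, 0.328, 0.2448]
tcp_rot: [[0.921, 0.001, 0.39], [-0.39, -0.0, 0.921], [0.001, -1.0, 0.0]]
force: [0.3, 0.3, 0.6]
opening: 0.998
```

Emit:
arm_command(
  translation=[
    [0.91, 0, -0.45],
    [0.91, 0, -0.45],
  ],
  rotation=[
    [0, 0, 0],
    [0, 0, 0],
  ],
  grip=[-1, -1],
)

```text
time_s: 1.6
position: [0.5104, 0.2665, 0.2449]
tcp_rot: [[0.921, 0.002, 0.39], [-0.39, -0.0, 0.921], [0.002, -1.0, 0.0]]
force: [0.9, -0.5, 0.2]
opening: 0.999
```

Emit:
arm_command(
  translation=[
    [0.91, 0, -0.45],
    [0.91, 0, -0.45],
    [0.91, 0, -0.45],
    [0.91, 0, -0.45],
  ],
  rotation=[
    [0, -0.38, 0],
    [0, -0.38, 0],
    [0, -0.38, 0],
    [0, -0.38, 0],
  ],
  grip=[-1, -1, -1, -1],
)

```text
time_s: 2.0
position: [0.5621, 0.2061, 0.2444]
tcp_rot: [[1.0, -0.0, 0.003], [-0.003, 0.0, 1.0], [-0.0, -1.0, 0.0]]
force: [0.3, -0.1, -0.0]
opening: 1.0
```

Emit:
arm_command(
  translation=[
    [0, 0.9, 0],
    [0, 0.9, 0],
    [0, 0.9, 0],
  ],
  rotation=[
    [0, 0, 0],
    [0, 0, 0],
    [0, 0, 0],
  ],
  grip=[-1, -1, -1],
)

```text
time_s: 2.3
position: [0.5579, 0.2075, 0.1692]
tcp_rot: [[1.0, -0.008, 0.002], [-0.002, -0.001, 1.0], [-0.008, -1.0, -0.001]]
force: [-0.1, 0.6, -0.1]
opening: 0.995
```

Emit:
arm_command(
  translation=[
    [0.02, 0.45, 0],
    [0.02, 0.45, 0],
    [0.02, 0.45, 0],
  ],
  rotation=[
    [0, 0, 0],
    [0, 0, 0],
    [0, 0, 0],
  ],
  grip=[-1, -1, -1],
)

```text
time_s: 2.6
position: [0.5629, 0.2078, 0.1375]
tcp_rot: [[1.0, 0.0, 0.001], [-0.001, 0.0, 1.0], [0.0, -1.0, 0.0]]
force: [1.0, 0.4, 0.9]
opening: 0.997
```

```bash
python3 - <<'E'
from h import *
c=cap('scene'); u,v=265,200; print(bot.read_state()['position'], proj(c,[[.5635,.2065,.086],[.5635,.25,.108],[.5635,.163,.108]]).round(1))
d=cap('top')
cv2.imwrite('pics/c.png',np.hstack([cv2.resize(c['image'][v-45:v+45,u-45:u+45],(400,400),interpolation=cv2.INTER_CUBIC),cv2.resize(d['image'][130:220,205:295],(400,400),interpolation=cv2.INTER_CUBIC)]))
E
```

```text
[0.56364157 0.20782881 0.1382788 ] [[262.7 201.6]
 [277.2 190.6]
 [248.2 203.1]]
```

View pics/c.png

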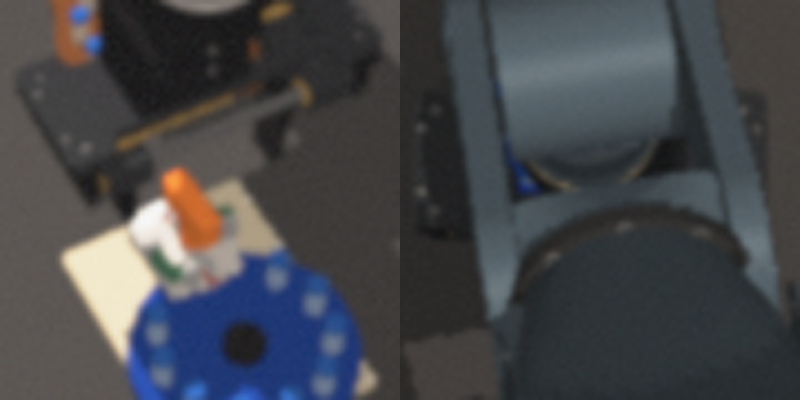

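The scene crop shows the open fingers straddling the blue knob, with tips at about px (248,203) and (277,190) and the knob between at (263,201). I'll descend and grip.

Emit:
arm_command(
  translation=[
    [0, 0.3, -0.01],
    [0, 0.56, -0.015],
    [0, 0.56, -0.015],
    [0, 0.56, -0.015],
  ],
  rotation=[
    [0, 0, 0],
    [0, 0, 0],
    [0, 0, 0],
    [0, 0, 0],
  ],
  grip=[-1, -1, -1, -1],
)

```text
time_s: 3.1
position: [0.5636, 0.2063, 0.0931]
tcp_rot: [[1.0, 0.002, 0.001], [-0.001, 0.0, 1.0], [0.002, -1.0, 0.0]]
force: [-0.4, 0.7, 0.1]
opening: 0.999
```

Emit:
arm_command(
  translation=[
    [0, 0, 0],
    [0, 0, 0],
    [0, 0, 0],
    [0, 0, 0],
    [0, 0, 0],
  ],
  rotation=[
    [0, 0, 0],
    [0, 0, 0],
    [0, 0, 0],
    [0, 0, 0],
    [0, 0, 0],
  ],
  grip=[0.3, 1, 1, 1, 1],
)

```text
time_s: 3.6
position: [0.563, 0.2061, 0.092]
tcp_rot: [[1.0, 0.0, 0.001], [-0.001, 0.0, 1.0], [0.0, -1.0, 0.0]]
force: [-0.1, 0.7, -0.2]
opening: 0.629
```

Emit:
arm_command(
  translation=[
    [0, 0, 0],
    [0, 0, 0],
    [0, 0, 0],
    [0, 0, 0],
    [0, 0, 0],
  ],
  rotation=[
    [0, 0, 0],
    [0, 0, 0],
    [0, 0, 0],
    [0, 0, 0],
    [0, 0, 0],
  ],
  grip=[1, 1, 1, 1, 1],
)

```text
time_s: 4.1
position: [0.5625, 0.2054, 0.0917]
tcp_rot: [[1.0, -0.001, -0.0], [0.0, -0.002, 1.0], [-0.001, -1.0, -0.002]]
force: [-0.1, -3.7, 3.3]
opening: 0.184
```

Emit:
arm_command(
  translation=[
    [0, 0, 0],
    [0, 0, 0],
  ],
  rotation=[
    [0, 0, 0],
    [0, 0, 0],
  ],
  grip=[1, 1],
)

```text
time_s: 4.3
position: [0.5625, 0.2054, 0.0917]
tcp_rot: [[1.0, -0.001, 0.001], [-0.001, -0.001, 1.0], [-0.001, -1.0, -0.001]]
force: [-1.6, -3.9, 1.0]
opening: 0.179
```

Emit:
arm_command(
  translation=[
    [0, -0.05, 0],
    [0, -0.09, 0],
    [0, -0.13, 0],
    [0, -0.18, 0],
    [0, -0.18, 0],
  ],
  rotation=[
    [0, 0, 0],
    [0, 0, 0],
    [0, 0, 0],
    [0, 0, 0],
    [0, 0, 0],
  ],
  grip=[1, 1, 1, 1, 1],
)

```text
time_s: 4.8
position: [0.5625, 0.2055, 0.1056]
tcp_rot: [[1.0, -0.001, 0.001], [-0.001, -0.001, 1.0], [-0.001, -1.0, -0.001]]
force: [1.7, -5.1, -12.7]
opening: 0.181
```

Emit:
arm_command(
  translation=[
    [0, 0, 0],
    [0, 0, 0],
  ],
  rotation=[
    [0, 0, 0],
    [0, 0, 0],
  ],
  grip=[1, 1],
)

```text
time_s: 5.0
position: [0.5624, 0.2055, 0.1052]
tcp_rot: [[1.0, -0.001, 0.001], [-0.001, -0.001, 1.0], [-0.001, -1.0, -0.001]]
force: [2.1, -5.0, -13.2]
opening: 0.181
```

Emit:
arm_command(
  translation=[
    [0, 0, 0],
    [0, 0, 0],
    [0, 0, 0],
    [0, 0, 0],
    [0, 0, 0],
  ],
  rotation=[
    [0, 0.1, 0],
    [0, 0.2, 0],
    [0, 0.3, 0],
    [0, 0.4, 0],
    [0, 0.5, 0],
  ],
  grip=[1, 1, 1, 1, 1],
)

```text
time_s: 5.5
position: [0.5626, 0.2057, 0.1052]
tcp_rot: [[0.863, -0.001, 0.504], [-0.504, -0.001, 0.863], [-0.001, -1.0, -0.001]]
force: [1.8, -4.1, -12.8]
opening: 0.184
```

Emit:
arm_command(
  translation=[
    [0, 0, 0],
    [0, 0, 0],
    [0, 0, 0],
    [0, 0, 0],
    [0, 0, 0],
  ],
  rotation=[
    [0, 0.1, 0],
    [0, 0.2, 0],
    [0, 0.3, 0],
    [0, 0.4, 0],
    [0, 0.5, 0],
  ],
  grip=[1, 1, 1, 1, 1],
)

```text
time_s: 6.0
position: [0.5628, 0.2059, 0.1053]
tcp_rot: [[0.496, -0.001, 0.869], [-0.869, -0.0, 0.496], [-0.0, -1.0, -0.001]]
force: [2.6, -2.9, -13.0]
opening: 0.182
```

Emit:
arm_command(
  translation=[
    [0, 0, 0],
  ],
  rotation=[
    [0, 0, 0],
  ],
  grip=[1],
)

```text
time_s: 6.1
position: [0.5628, 0.2059, 0.1054]
tcp_rot: [[0.499, -0.001, 0.866], [-0.866, -0.0, 0.499], [-0.0, -1.0, -0.001]]
force: [2.9, -3.2, -12.7]
opening: 0.182
```

```bash
python3 - <<'E'
from h import *
c=cap('scene'); s=bot.read_state(); print(s['position'],s['force'],s['moment'])
cv2.imwrite('pics/d.png',cv2.resize(c['image'][160:250,220:310],(500,500),interpolation=cv2.INTER_CUBIC))
E
```

```text
[0.56280624 0.20591196 0.10546531] [  2.49646149  -4.36792208 -12.64712451] [-0.72009141 -0.53202579  0.00235516]
```

View pics/d.png

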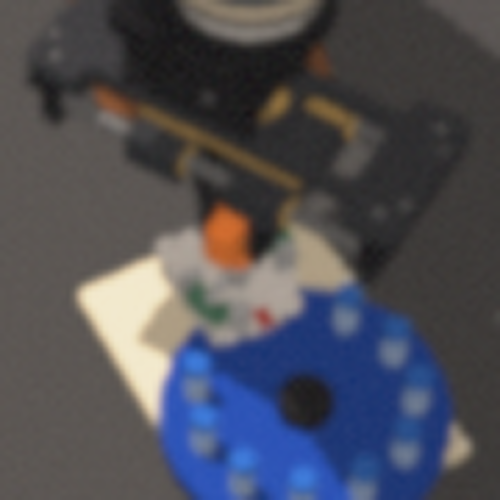

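The crop shows the orange bar turned, still in the jaws at about crop (230,238), and the raised knob above its collar. Next I lower it 8 mm into the notch.

Emit:
arm_command(
  translation=[
    [0, 0.03, 0],
    [0, 0.06, 0],
    [0, 0.09, 0],
    [0, 0.1, 0],
    [0, 0.1, 0],
  ],
  rotation=[
    [0, 0, 0],
    [0, 0, 0],
    [0, 0, 0],
    [0, 0, 0],
    [0, 0, 0],
  ],
  grip=[1, 1, 1, 1, 1],
)

```text
time_s: 6.65
position: [0.5628, 0.2059, 0.0981]
tcp_rot: [[0.5, -0.0, 0.866], [-0.866, -0.0, 0.5], [0.0, -1.0, -0.0]]
force: [1.1, -5.0, -11.0]
opening: 0.18
```

Emit:
arm_command(
  translation=[
    [0, 0.015, 0],
    [0, 0.015, 0],
    [0, 0.015, 0],
  ],
  rotation=[
    [0, 0, 0],
    [0, 0, 0],
    [0, 0, 0],
  ],
  grip=[1, 1, 1],
)

```text
time_s: 6.95
position: [0.5628, 0.206, 0.0975]
tcp_rot: [[0.5, -0.0, 0.866], [-0.866, -0.0, 0.5], [0.0, -1.0, -0.0]]
force: [1.0, -4.7, -8.4]
opening: 0.179
```

Force is dropping, so the pin is seating. I'll go a bit more, then release gently.

Emit:
arm_command(
  translation=[
    [0, 0.01, 0],
    [0, 0.01, 0],
    [0, 0.01, 0],
  ],
  rotation=[
    [0, 0, 0],
    [0, 0, 0],
    [0, 0, 0],
  ],
  grip=[1, 1, 1],
)

```text
time_s: 7.25
position: [0.5628, 0.206, 0.0974]
tcp_rot: [[0.5, 0.0, 0.866], [-0.866, -0.0, 0.5], [0.0, -1.0, 0.0]]
force: [-0.2, -5.2, -4.0]
opening: 0.18
```

Emit:
arm_command(
  translation=[
    [0, 0, 0],
    [0, 0, 0],
    [0, 0, 0],
    [0, 0, 0],
    [0, 0, 0],
  ],
  rotation=[
    [0, 0, 0],
    [0, 0, 0],
    [0, 0, 0],
    [0, 0, 0],
    [0, 0, 0],
  ],
  grip=[0, -0.2, -0.2, -0.2, -0.2],
)

```text
time_s: 7.75
position: [0.5631, 0.2065, 0.0965]
tcp_rot: [[0.499, 0.001, 0.866], [-0.866, 0.001, 0.499], [-0.0, -1.0, 0.001]]
force: [0.4, 0.6, -0.5]
opening: 0.54
```

Emit:
arm_command(
  translation=[
    [0, 0, 0],
    [0, 0, 0],
    [0, 0, 0],
    [0, 0, 0],
    [0, 0, 0],
  ],
  rotation=[
    [0, 0, 0],
    [0, 0, 0],
    [0, 0, 0],
    [0, 0, 0],
    [0, 0, 0],
  ],
  grip=[-0.2, -0.2, -0.2, -0.2, -0.2],
)

```text
time_s: 8.25
position: [0.5629, 0.2061, 0.0961]
tcp_rot: [[0.499, -0.0, 0.867], [-0.867, 0.0, 0.499], [-0.0, -1.0, -0.0]]
force: [-0.2, 0.6, -0.5]
opening: 0.597
```

Released. I'll back straight up and then aside, so the cameras can see the knob.

Emit:
arm_command(
  translation=[
    [0, -0.3, 0],
    [0, -0.8, 0],
    [0, -1, 0],
    [0, -1, 0],
  ],
  rotation=[
    [0, 0, 0],
    [0, 0, 0],
    [0, 0, 0],
    [0, 0, 0],
  ],
  grip=[-0.2, -0.2, -0.2, -0.2],
)

```text
time_s: 8.65
position: [0.5649, 0.2065, 0.1791]
tcp_rot: [[0.499, 0.007, 0.866], [-0.866, 0.001, 0.499], [0.002, -1.0, 0.006]]
force: [0.9, -0.6, -0.6]
opening: 0.6
```

Emit:
arm_command(
  translation=[
    [0, -1, 0],
    [0, -1, 0],
    [0, -1, 0],
  ],
  rotation=[
    [0, 0, 0],
    [0, 0, 0],
    [0, 0, 0],
  ],
  grip=[-0.2, -0.2, -0.2],
)

```text
time_s: 8.95
position: [0.5653, 0.2066, 0.2596]
tcp_rot: [[0.499, 0.008, 0.866], [-0.866, 0.001, 0.499], [0.003, -1.0, 0.008]]
force: [1.0, -0.5, 0.2]
opening: 0.602
```

Emit:
arm_command(
  translation=[
    [-1, 0, 0],
    [-1, 0, 0],
    [-1, 0, 0],
  ],
  rotation=[
    [0, 0, 0],
    [0, 0, 0],
    [0, 0, 0],
  ],
  grip=[-0.2, -0.2, -0.2],
)

```text
time_s: 9.25
position: [0.5194, 0.2777, 0.2539]
tcp_rot: [[0.503, -0.005, 0.865], [-0.865, -0.0, 0.503], [-0.003, -1.0, -0.005]]
force: [-0.2, 0.6, -0.5]
opening: 0.605
```

Emit:
arm_command(
  translation=[
    [-1, 0, 0],
    [-1, 0, 0],
    [-1, 0, 0],
  ],
  rotation=[
    [0, 0, 0],
    [0, 0, 0],
    [0, 0, 0],
  ],
  grip=[-0.2, -0.2, -0.2],
)

```text
time_s: 9.55
position: [0.4805, 0.3465, 0.2542]
tcp_rot: [[0.503, -0.004, 0.865], [-0.865, -0.001, 0.503], [-0.001, -1.0, -0.004]]
force: [0.0, -0.0, -0.2]
opening: 0.604
```

Emit:
arm_command(
  translation=[
    [-1, 0, 0],
    [-1, 0, 0],
    [-1, 0, 0],
  ],
  rotation=[
    [0, 0, 0],
    [0, 0, 0],
    [0, 0, 0],
  ],
  grip=[-0.2, -0.2, -0.2],
)

```text
time_s: 9.85
position: [0.4416, 0.4154, 0.2546]
tcp_rot: [[0.502, -0.002, 0.865], [-0.865, -0.001, 0.502], [-0.0, -1.0, -0.002]]
force: [0.6, -0.7, -0.1]
opening: 0.598
```

```bash
python3 - <<'E'
from h import *
P=[]
o=[]
for n,(u,v) in dict(scene=(263,205),top=(249,176)).items():
    c=cap(n); im=c['image']; m=cv2.inRange(cv2.cvtColor(im,cv2.COLOR_BGR2HSV),(5,130,100),(22,255,255))
    k=np.zeros_like(m); k[v-18:v+18,u-18:u+18]=255; m&=k; ys,xs=np.nonzero(m)
    print(n,len(xs),xs.mean(),ys.mean())
    if len(xs)>5:
        o.append(ray(c,(xs.mean(),ys.mean())))
        w=np.array([atz(c,(x,y),.098)[:2] for x,y in zip(xs,ys)]); e,V=np.linalg.eigh(np.cov(w.T)); print('yaw',np.degrees(np.arctan2(V[1,1],V[0,1])))
    P.append(cv2.resize(im[v-35:v+35,u-35:u+35],(400,400),interpolation=cv2.INTER_CUBIC))
cv2.imwrite('pics/e.png',np.hstack(P))
A=[];b=[]
for p,d in o:
    d=d/np.linalg.norm(d);Q=np.eye(3)-np.outer(d,d);A.append(Q);b.append(Q@p)
if len(o)==2: print('tri',np.linalg.lstsq(np.vstack(A),np.hstack(b),rcond=None)[0])
s=bot.read_state();print(s['time_s'],s['position'],s['force'])
E
```

```text
scene 142 263.07042253521126 200.11971830985917
yaw 133.59689421300718
top 123 248.8048780487805 176.1382113821138
yaw 120.4823087466285
tri [0.56414849 0.20671928 0.09346447]
9.95 [0.44330968 0.41311711 0.25484787] [-0.12992065 -0.75261243  0.00788055]
```

View pics/e.png

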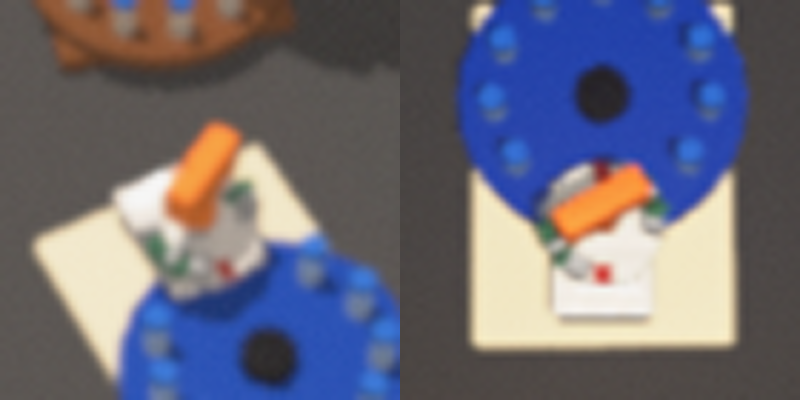

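The crops show the bar turned about 60° clockwise (yaw −59.5°), aligned with the green marks. It sits 5.6 mm higher than when locked and the arm is clear.

```bash
python3 -c "
from rig import bot
print(bot.hand_in())"
```

```text
the job is handed in; nothing more can be done
None
```

The blue carousel's lock is resting in its green notch, and the job is handed in at about 10 s of the 34 s allowed. I gripped the orange knob, lifted it about 14 mm (spring load about 13 N), turned it 60° clockwise and lowered it into the notch. I then released it and moved the arm clear.

**Last checks:**
- **Turn:** the top view puts the bar at 59.5°, about 1.04 rad. The scene camera's rougher estimate was only about 46°, because it also takes in the bar's side faces. I trusted the top view, where the bar lines up with the green marks.
- **Height:** triangulation from both cameras puts the knob about 5.6 mm higher than when locked, against the expected 5.5 mm.
- **Contact:** the force on the tool was about 0 N after release, and the arm is about 0.24 m away from the knob.
- **Red carousel:** I never went near it, but I did not measure its lock again at the end.

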